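# Set the sprung callipers to the handle marks on a clay lid

### The job

Pick up the sprung steel callipers and take the width between the two slip strips on the soft clay lid on the banding wheel: hold the callipers level with their tips a few millimetres above the lid and squeeze until one tip stands centrally over each strip, midway along it. Do not touch the clay or push the other things about. Finish while still holding the callipers there, squeezed to that gap and steady; do not put them down or let go.

Things in the scene. Friction and masses are not known exactly. Their poses are not given: they have to be found in the camera images.
- callipers: Sprung steel callipers like big tweezers, 90 g, lying on the bench. Two straight arms (strips 4 mm thick, 8 to 22 mm above the bench) spread from a round bow (20 mm across, the hinge) into a V, 0.20 rad each side of x when free. Origin: at the underside, on the middle line, 95 mm from the hinge axis, 1.9 mm ahead of the midpoint of the thumb rolls, near the balance point; x from bow to tips, z up.
- callipers_arm (a joint): closing angle, rad: 0 free, at most 0.36. Half-opening b = 0.20 - value/2; tip gap = 330 mm x sin(b) (free 65.6), width over the thumb rolls = 190 mm x sin(b) + 18 mm (free 55.7). The spring pushes each roll out with about 1.3 N to begin with, 5 N at a 40 mm tip gap, 7 N at 30 mm. Gripped across the rolls, the arms close evenly about the gripper's middle.
- tip_a (a point): end of arm a (the -y arm, to which the callipers' frame belongs), 165 mm from the hinge axis: a pointed foot, 4 mm across, reaching down to the bench; the point is the centre of its lowest end, level with the callipers' origin
- tip_b (a point): the same on arm b (the +y arm). Each arm also has an upright thumb roll to grip by: a cylinder 18 mm across, 6 to 24 mm above the bench, centred on the arm 95 mm from the hinge axis and 70 mm short of the tip
- wheel: Dark banding wheel standing on the bench: base 170 mm across, head 200 mm across, its flat top 70 mm above the bench. It is heavy and does not move. Origin: centre of the underside.
- lid: Grey-brown clay lid, disc 124 mm across and 14 mm thick, at the centre of the wheel head, fixed to it; its top is 84 mm above the bench. Origin: centre of the underside; z up.
- mark_a: one of two equal pale slip strips on top of the lid, side by side along the lid's y, 24 to 52 mm apart between middle lines; this one further to -y. 24 mm long (own x, parallel to the lid's x), 8 mm wide (own y), 2 mm high, top 86 mm above the bench. Origin: centre of the underside. Either tip may go to either strip.
- mark_b: the other, equal strip, further to the lid's +y
- cup: bystander: white cup, 72 mm across, 85 mm tall; origin: at its underside
- wood_knife: bystander: wooden modelling knife, 165 mm long, 14 mm wide, lying flat; origin: at its underside
- jar: bystander: white jar with black cap, 64 mm across, 85 mm tall; origin: at its underside
- brush: bystander: brush, lying flat; origin: at its underside
- guide_stick: bystander: wooden slat 280 x 25 x 8 mm, lying flat; origin: at its underside
Not all that is in view belongs to the job. Leave any orange or purple look-alike of the wheel alone.

How it is judged:
By the outcome, as a careful person would: the job done as asked, in the order asked, and still so for the second after the job is handed in, while the arm keeps its last pose, push and grip.
It also fails if it takes over 43 s, if anything falls off the work surface, if the arm or the gripper's body presses on something with over 40 N, if the wrist force passes 120 N, or if a joint passes its speed limit or range.

### The arm

A 6-joint arm with a two-finger parallel gripper is mounted at the origin on the work surface. World frame = base frame: x ahead of the robot, y to its left, z up, the work surface at z = 0. Lengths are in m, angles in degrees, forces in N, time in s.
With the tool pointing down it reaches from about 0.325 to 0.85 m from the base axis. Payload 15.5 kg.
Tool frame: the origin (TCP) lies at the very end of the fingers, on their centre line; the grasp point (between the pads) lies arm.grip_depth behind it (arm.grip_depth is the distance from the TCP to the grasp point, in m); z points along the fingers, y is the line along which they close (so a half turn about z gives the same grasp; the last joint's range is limited). The gripper opens to 91 mm and grips with 3 to 60 N. Pads are 32 mm wide; open, the fingers measure 118 mm over their backs; the gripper's body (76 mm by 178 mm) begins 60 mm behind the grasp point.
Start: joints at [59.559, 28.281, 77.091, -0, 74.628, -5.472], TCP at [0.264, 0.567, 0.214] pointing down, gripper open.
Joint ranges: [-166.48, 166.48], [-47.26, 123.95], [12.59, 153.08], [-70.14, 250.14], [6.76, 159.57], [-176.63, 176.63]. Speed limits (degrees/s): [108.29, 108.29, 147.25, 172.46, 172.46, 172.46].

### API

Orientations are given as a 3x3 rotation matrix whose columns are the frame's x, y, z axes.
In Python, from rig import arm gives the robot as it stands. Calls block until the motion is done:
- arm.move_to(position, orientation): joint-space move of the TCP to a pose.
- arm.move_l(position, orientation=None, feed=0.15): straight line of the TCP; orientation=None keeps the orientation; feed is the mean speed in m/s.
- arm.move_joints(angles): joint-space move.
- arm.grip(opening): finger opening in m; the grip force is fixed at half the most; returns when the fingers have stopped.
- arm.sleep(seconds).
- arm.solve_ik(position, orientation): joint angles nearest the present ones, or None.
- arm.snapshot(name): name is "scene" or "top" or "wrist"; returns the picture (384x512x3 uint8, red, green, blue); there is no depth.
- arm.get_calibration(name): a dict with "intrinsics" (3x3 intrinsics, pixels), "k1" (the pictures are not rectified: a ray, as slopes to the right and down, at radius r is drawn at 1 + k1 r^2 times it, then the intrinsics apply), "cam_to_world" (4x4, takes a point from camera to world coordinates). Camera axes: x right, y down, z forward; pixel columns grow to the right and rows downward; lengths in m; the calibration is good to about 2 mm. A picture is of the moment at which its call begins: read the wrist's pose just before it. get_calibration takes no time and is no camera call; for the wrist camera it gives the pose at the moment of the call.
A pose or a line that the arm cannot do raises arm.Unreachable and nothing moves.
- arm.sign_off(): hands the job in; it is judged then, once.
Readings, each from a call of its own:
- arm.current_t(): time.
- arm.current_joint_positions(): joint angles.
- arm.current_dq(): joint speeds.
- arm.current_tau(): joint torques, N m.
- arm.current_ee_pos(): TCP position.
- arm.current_tool_rot(): TCP orientation.
- arm.current_force(): force on the tool from outside, world axes, zero at the start.
- arm.current_torque(): the same for the moment, N m.
- arm.current_width(): finger opening in m.
- arm.current_grasp_force(): force on a finger pad.
Only numpy, scipy, OpenCV 4.12 (cv2) and the standard library are available. Lean on these libraries where they do the work, as an engineer would, in place of code of your own. Each camera call takes 0.05 s, during which the arm holds its last target. There are 200 camera calls.

## Working session

There is one attempt and no reset: what is moved stays moved. The work goes in short steps, each a Python script; the robot and the scene stay as the last script left them, time stands still between calls to the robot, and variables do not carry over. Pictures are saved under pics/ and viewed, at most 10 in all, crops included, and the job is handed in when it is done.

```bash
ls; mkdir -p pics; python3 - <<'E'
from rig import arm
import cv2,numpy as np
for n in("scene","top"):
    cv2.imwrite(f"pics/{n}0.png",cv2.resize(arm.snapshot(n)[:,:,::-1],(800,600),interpolation=cv2.INTER_CUBIC))
    c=arm.get_calibration(n);print(n,np.round(c["intrinsics"],1).tolist(),c["k1"],np.round(c["cam_to_world"],4).tolist())
print(arm.grip_depth,arm.current_t(),arm.current_width())
print(arm.current_tool_rot())
E
```

```text
pics
scene [[368.5, 0.0, 250.7], [0.0, 368.5, 190.3], [0.0, 0.0, 1.0]] 0.017470167289271817 [[-0.3487, 0.7176, -0.6029, 1.1288], [0.9372, 0.2591, -0.2337, 0.2515], [-0.0115, -0.6465, -0.7629, 0.8764], [0.0, 0.0, 0.0, 1.0]]
top [[394.7, 0.0, 257.1], [0.0, 394.7, 189.1], [0.0, 0.0, 1.0]] -0.05132695052351235 [[-0.0021, -0.9843, 0.1765, 0.2496], [-0.9996, 0.0067, 0.0257, -0.0095], [-0.0265, -0.1764, -0.984, 1.3575], [0.0, 0.0, 0.0, 1.0]]
0.0188 0.1 0.09125051281168448
[[-9.06533013e-01  4.22134577e-01 -5.43303413e-04]
 [ 4.22134915e-01  9.06532540e-01 -9.31351701e-04]
 [ 9.93664665e-05 -1.07364840e-03 -9.99999419e-01]]
```

View pics/scene0.png

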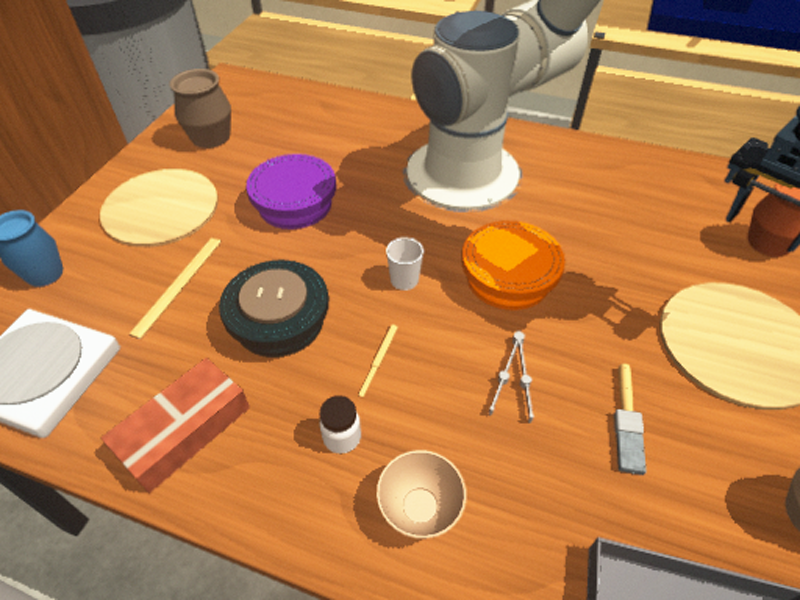

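View pics/top0.png

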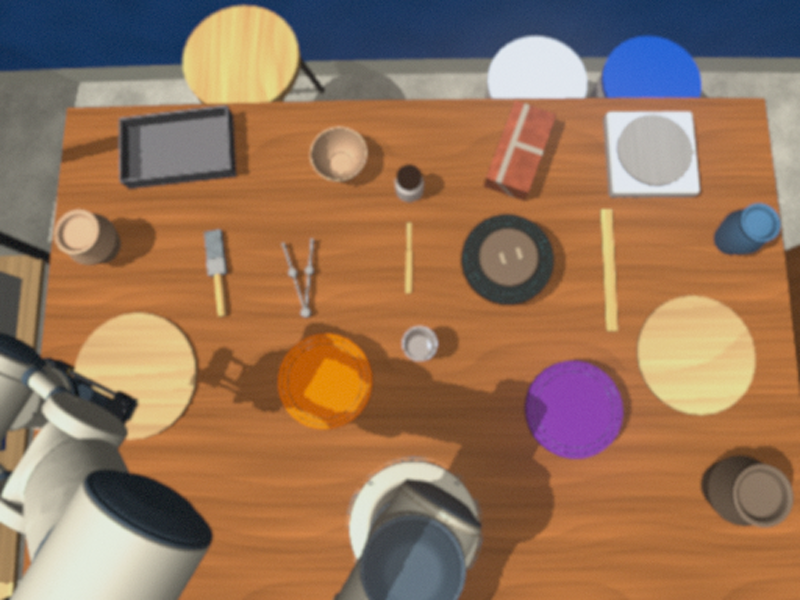

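The top view shows the callipers with bow at (305,312) and tips at (286,243) and (312,240), plus the rolls. There are three wheel candidates: black with a clay lid at (508,258), orange at (325,380) and purple at (575,409). The black one fits, since it is dark and has a grey-brown lid with two pale strips at (502,257) and (518,253). I'll get rough positions, then look with the wrist camera.

```bash
cat > h.py <<'E'
import numpy as np, cv2
def ray(c,uv):
    K=c["intrinsics"];k=c["k1"];T=np.array(c["cam_to_world"])
    d=np.array([(uv[0]-K[0][2])/K[0][0],(uv[1]-K[1][2])/K[1][1]]);s=d.copy()
    for _ in range(20): s=d/(1+k*(s@s))
    return T[:3,3],T[:3,:3]@np.array([s[0],s[1],1.])
def plane(c,uv,z):
    o,d=ray(c,uv);return o+d*(z-o[2])/d[2]
def tri(obs):
    A=np.zeros((3,3));b=np.zeros(3)
    R=[]
    for c,uv in obs:
        o,d=ray(c,uv);d=d/np.linalg.norm(d);P=np.eye(3)-np.outer(d,d);A+=P;b+=P@o;R.append((o,P))
    X=np.linalg.solve(A,b)
    return X,max(np.linalg.norm(P@(X-o)) for o,P in R)
def proj(c,X):
    T=np.linalg.inv(np.array(c["cam_to_world"]));p=T[:3,:3]@X+T[:3,3];s=p[:2]/p[2]
    s=s*(1+c["k1"]*(s@s));K=c["intrinsics"];return np.array([K[0][0]*s[0]+K[0][2],K[1][1]*s[1]+K[1][2]])
E
python3 - <<'E'
from rig import arm
from h import *
S,T=arm.get_calibration("scene"),arm.get_calibration("top")
f=.64
for n,s,t in [("bow",(519,337),(305,312)),("roll1",(503,377),(293,272)),("roll2",(526,380),(310,270)),("tip1",(491,411),(286,243)),("tip2",(531,417),(312,240)),("m1",(260,293),(502,258)),("m2",(280,294),(518,253))]:
    X,e=tri([(S,np.array(s)*f),(T,np.array(t)*f)]);print(n,X.round(4),round(e,4))
W=arm.get_calibration("wrist");M=W["cam_to_world"]
R=arm.current_tool_rot();print("cam in tool",(R.T@(M[:3,3]-arm.current_ee_pos())).round(4),(R.T@M[:3,:3]).round(3).tolist(),W["intrinsics"],W["k1"])
for nm,p in [("cup",(420,344)),("jar",(408,178)),("knife",(408,258))]: print(nm,plane(T,np.array(p)*f,0.0 if nm=="knife" else .08).round(3))
E
```

```text
bow [0.4553 0.2414 0.0109] 0.0007
roll1 [0.5488 0.2514 0.0175] 0.0176
roll2 [0.548  0.2529 0.0106] 0.021
tip1 [0.6183 0.2583 0.0199] 0.0285
tip2 [0.6174 0.2631 0.009 ] 0.0336
m1 [ 0.5666 -0.2051  0.0796] 0.0176
m2 [ 0.5622 -0.2073  0.0766] 0.0177
cam in tool [ 0.0792  0.0002 -0.1716] [[-0.0, -0.961, -0.275], [1.0, -0.0, -0.0], [0.0, -0.275, 0.961]] [[291.50759867   0.         254.19384304]
 [  0.         291.50759867 189.89015786]
 [  0.           0.           1.        ]] -0.030943745098037153
cup [ 0.376 -0.014  0.08 ]
jar [0.739 0.01  0.08 ]
knife [0.579 0.012 0.   ]
```

The scene and top pairings were left/right swapped, so I ignore those mid-errors. The callipers point roughly along +x near (0.55,0.25) and the dark wheel is near (0.565,-0.206). Next: two wrist views of the callipers.

```bash
cat >> h.py <<'E'
def rot(yaw):  # tool x along yaw, z down
    c,s=np.cos(yaw),np.sin(yaw);return np.array([[c,s,0],[s,-c,0],[0,0,-1.]])
def shoot(arm,name):
    import pickle
    c=arm.get_calibration("wrist");im=arm.snapshot("wrist")[:,:,::-1]
    cv2.imwrite(f"pics/{name}.png",im);pickle.dump(c,open(f"pics/{name}.pkl","wb"));return im,c
E
python3 - <<'E'
from rig import arm
from h import *
R=rot(.115)
arm.move_to([0.50,0.25,0.20],R);a,_=shoot(arm,"c1");print(arm.current_t(),arm.current_joint_positions())
arm.move_l([0.55,0.25,0.15],R,feed=.2);b,_=shoot(arm,"c2");print(arm.current_t())
cv2.imwrite("pics/c12.png",cv2.resize(np.vstack([a[:, 56:456],b[:,56:456]]),None,fx=.78,fy=.78)) 
# crops side by side, scaled
cv2.imwrite("pics/c12.png",np.hstack([a[:,56:456],b[:,56:456]]))
E
```

```text
1.8833 [2.04989661e+01 2.38097598e+01 8.75728292e+01 6.45224839e-03
 6.86160639e+01 1.03809556e+02]
2.4333
```

View pics/c12.png

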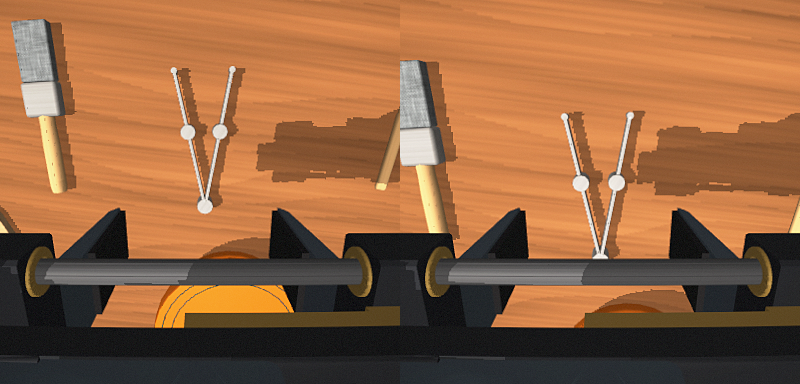

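Wrist views c1 (left) and c2 (right) show the callipers clearly with tips up. Rolls are at (244,132) and (276,132) in c1, and (237,183) and (273,183) in c2. The bow is at (261,206) in c1. I'll refine these and triangulate, then check the dark wheel before the grasp.

```bash
python3 - <<'E'
from h import *
import pickle
obs={}
seeds={"c1":dict(r1=(244,132),r2=(276,132),t1=(230,70),t2=(289,69),bow=(261,206)),"c2":dict(r1=(237,183),r2=(273,183),t1=(220,117),t2=(286,115))}
for n,sd in seeds.items():
    im=cv2.imread(f"pics/{n}.png");c=pickle.load(open(f"pics/{n}.pkl","rb"))
    hsv=cv2.cvtColor(im,cv2.COLOR_BGR2HSV);m=((hsv[...,1]<70)&(hsv[...,2]>120)).astype(np.uint8)
    o=cv2.morphologyEx(m,cv2.MORPH_OPEN,cv2.getStructuringElement(cv2.MORPH_ELLIPSE,(9,9)))
    for k,s in sd.items():
        mm=np.zeros_like(m);cv2.circle(mm,s,12 if k[0]!="t" else 5,1,-1);q=(o if k[0]!="t" else m)*mm
        M=cv2.moments(q,True)
        p=(M["m10"]/M["m00"],M["m01"]/M["m00"]) if M["m00"] else s
        obs.setdefault(k,[]).append((c,p));print(n,k,np.round(p,1),M["m00"])
for k,v in obs.items():
    if len(v)==2: X,e=tri(v);print(k,X.round(4),round(e,4))
    print("   plane",[plane(c,p,dict(r=.022,t=.02,b=.022)[k[0]]).round(4).tolist() for c,p in v])
im=cv2.imread("pics/top0.png");cv2.imwrite("pics/wheel_crop.png",cv2.resize(im[190:330,440:580],(560,560),interpolation=cv2.INTER_CUBIC))
E
```

```text
c1 r1 [243.6 131.9] 179.0
c1 r2 [275.6 131.3] 183.0
c1 t1 [229.6  70.6] 37.0
c1 t2 [287.8  69.4] 42.0
c1 bow [260.4 205.4] 189.0
c2 r1 [236.3 183. ] 210.0
c2 r2 [272.2 182.4] 224.0
c2 t1 [220.2 117. ] 49.0
c2 t2 [285.6 115.5] 54.0
r1 [0.5461 0.2695 0.0238] 0.0002
   plane [[0.5459, 0.2693, 0.022], [0.5456, 0.2697, 0.022]]
r2 [0.5511 0.2321 0.0239] 0.0
   plane [[0.551, 0.2319, 0.022], [0.5506, 0.2319, 0.022]]
t1 [0.6116 0.2923 0.0223] 0.0001
   plane [[0.6118, 0.2924, 0.02], [0.6115, 0.2926, 0.02]]
t2 [0.6206 0.2275 0.0215] 0.0001
   plane [[0.6208, 0.2273, 0.02], [0.6205, 0.2275, 0.02]]
   plane [[0.4572, 0.2384, 0.022]]
```

View pics/wheel_crop.png

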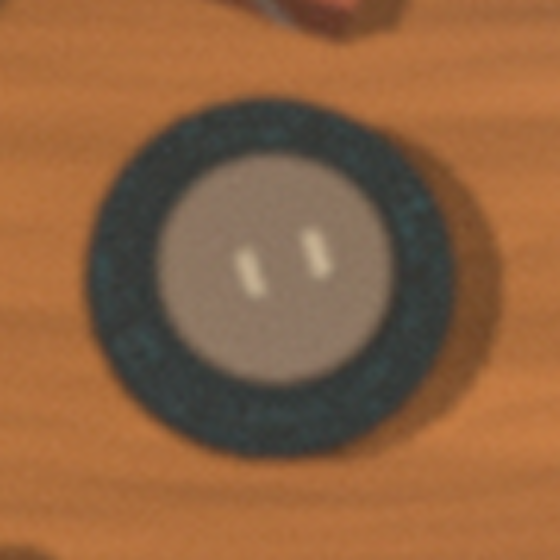

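The crop confirms the dark wheel with the grey-brown lid and two pale strips, tilted about 15° from +x. The rolls triangulate to 24 mm tops with 37.7 mm spacing, which matches the description. Now grasping, lifting, and viewing the lid.

```bash
python3 - <<'E'
from rig import arm
from h import *
S,T=arm.get_calibration("scene"),arm.get_calibration("top")
m1=tri([(S,np.array((260,293))*.64),(T,(440+317/4.)*.64*np.array([1,0])+(190+253/4.)*.64*np.array([0,1]))])
m2=tri([(S,np.array((280,294))*.64),(T,(440+250/4.)*.64*np.array([1,0])+(190+272/4.)*.64*np.array([0,1]))])
print(m1,m2)
mid=(m1[0]+m2[0])/2;d=m2[0]-m1[0];yaw=np.arctan2(-d[0],d[1]);print("yaw",yaw,np.linalg.norm(d))
R=rot(.136);p=np.array([.5486,.2508,.003])
arm.move_l(p+[0,0,.05],R,feed=.15);arm.move_l(p,R,feed=.08)
arm.grip(.040);print(arm.current_t(),arm.current_width(),arm.current_grasp_force(),arm.current_force())
arm.move_l(p+[0,0,.03],R,feed=.08);arm.move_l(p+[0,0,.2],R,feed=.2);print(arm.current_width(),arm.current_grasp_force(),arm.current_force())
R=rot(yaw);q=mid-.068*R[:,0]
arm.move_to([q[0],q[1],.20],R);arm.sleep(.3)
a,_=shoot(arm,"l1");arm.move_l([q[0],q[1],.14],R,feed=.1);arm.sleep(.3);b,_=shoot(arm,"l2");print(arm.current_t(),arm.current_width(),arm.current_ee_pos())
cv2.imwrite("pics/l12.png",np.hstack([a[:,56:456],b[:,56:456]]))
E
```

```text
(array([ 0.56888771, -0.22595851,  0.07589927]), np.float64(0.0008376017535801214)) (array([ 0.55872524, -0.18997054,  0.07616042]), np.float64(0.0007869644738796765))
yaw 0.2752191323545503 0.037396232976265785
4.9083 0.04009972375760992 6.182228475809097 [ 0.09563639 -0.04140607  1.93321286]
0.04019692126997983 5.439637899398804 [ 0.24236353 -0.48505564 -1.32054781]
9.6333 0.040173850334300376 [ 0.49849561 -0.22652319  0.14030727]
```

View pics/l12.png

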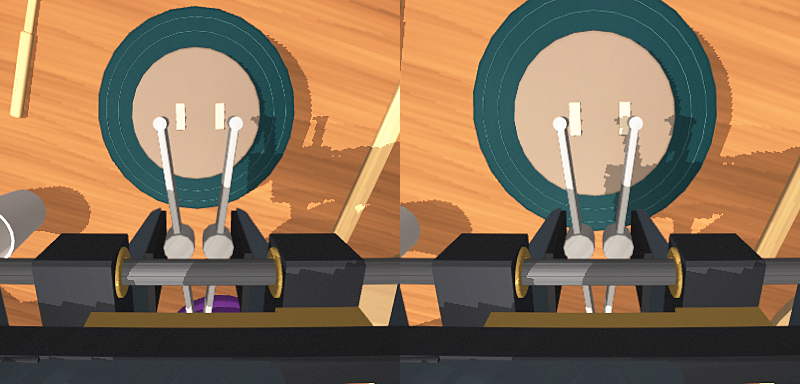

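The callipers are held, with tips at (216,124) and (291,123) in l1. The strips are at about (236,116) and (276,116) in l1, and (231,118) and (281,118) in l2. Measuring both precisely, plus the level.

```bash
python3 - <<'E'
from rig import arm
from h import *
import pickle
C={}
obs={0:[],1:[]}
for n in("l1","l2"):
    im=cv2.imread(f"pics/{n}.png");c=C[n]=pickle.load(open(f"pics/{n}.pkl","rb"))
    b,g,r=[im[...,i].astype(int) for i in range(3)]
    m=((r>225)&(g>215)&(b>150)&(b<g-12)).astype(np.uint8);m[:85]=0;m[150:]=0;m[:,:222]=0;m[:,290:]=0
    k,lab,st,ce=cv2.connectedComponentsWithStats(m)
    i=[j for j in range(1,k) if st[j,4]>60];i.sort(key=lambda j:ce[j,0])
    for j in i:
        pts=np.argwhere(lab==j)[:,::-1].astype(np.float32);print(n,st[j],ce[j].round(1),cv2.minAreaRect(pts))
    for s,j in enumerate(i[:2]):
        obs[s].append((c,ce[j]))
        rc=cv2.minAreaRect(np.argwhere(lab==j)[:,::-1].astype(np.float32))
        W=[plane(c,p,.086)[:2] for p in cv2.boxPoints(rc)]
        e=sorted([(np.linalg.norm(W[a]-W[a-1]),W[a]-W[a-1]) for a in range(4)],key=lambda t:t[0])[-1][1]
        print("  strip ctr",plane(c,rc[0],.086).round(4),"centroid",plane(c,ce[j],.086).round(4),"yaw",np.arctan(e[1]/e[0]).round(3),np.linalg.norm(e).round(4))
    # tips: white/light
    hsv=cv2.cvtColor(im,cv2.COLOR_BGR2HSV)
    for u in ((216,124),(291,123)):
        mm=((hsv[...,1]<25)&(hsv[...,2]>190)).astype(np.uint8);q=np.zeros_like(mm);cv2.circle(q,u,9,1,-1)
        o=cv2.morphologyEx(mm*q,cv2.MORPH_OPEN,cv2.getStructuringElement(cv2.MORPH_ELLIPSE,(11,11)))
        M=cv2.moments(o,True);print("  tip",M["m10"]/max(M["m00"],1),M["m01"]/max(M["m00"],1),M["m00"])
for s in obs:
    if len(obs[s])==2: print(tri(obs[s]))
# predicted tips if level & ideal: in the l2 pose
c=C["l2"];p=arm.current_ee_pos();R=arm.current_tool_rot();w=arm.current_width()
sb=(w-.018)/.190;cb=np.sqrt(1-sb*sb)
for dz in(-.003,0,.003):
  for sg in(1,-1): print("pred",dz,proj(c,p+R@np.array([.070*cb,sg*.165*sb,-(.019+dz)])).round(1))
E
python3 -c "
import cv2;a=cv2.imread('pics/l1.png');b=cv2.imread('pics/l2.png')
cv2.imwrite('pics/z.png',cv2.resize(cv2.hconcat([a[80:170,196:316],b[80:170,196:316]]),(800,300),interpolation=cv2.INTER_NEAREST))"
```

```text
l1 [232 103   9  27 230] [236.1 115.8] ((236.0, 116.0), (26.0, 8.0), 90.0)
l1 [271 103   9  27 233] [275.  115.6] ((275.0, 116.0), (26.0, 8.0), 90.0)
  strip ctr [ 0.5593 -0.1898  0.086 ] centroid [ 0.5596 -0.1898  0.086 ] yaw 0.256 0.0241
  strip ctr [ 0.5694 -0.2255  0.086 ] centroid [ 0.5698 -0.2254  0.086 ] yaw 0.297 0.0241
  tip 215.5 123.5 136.0
  tip 291.3939393939394 123.34848484848484 132.0
l2 [225 102  12  34 342] [230.7 118.5] ((230.5, 118.5), (33.0, 11.0), 90.0)
l2 [275 102  11  16 144] [280.4 108.9] ((280.0, 109.5), (15.0, 10.0), 90.0)
  strip ctr [ 0.5592 -0.1898  0.086 ] centroid [ 0.5592 -0.19    0.086 ] yaw 0.249 0.0243
  strip ctr [ 0.5757 -0.2239  0.086 ] centroid [ 0.5761 -0.224   0.086 ] yaw 0.302 0.0109
  tip 215.5 123.5 136.0
  tip 291.3939393939394 123.34848484848484 132.0
(array([ 0.55981372, -0.1903556 ,  0.09401689]), np.float64(0.00017152310320638038))
(array([ 0.57225719, -0.20993698,  0.26992472]), np.float64(0.0019100476140778211))
pred -0.003 [293.  121.6]
pred -0.003 [219.2 121.6]
pred 0 [293.7 121.9]
pred 0 [218.5 121.9]
pred 0.003 [294.5 122.2]
pred 0.003 [217.8 122.2]
```

View pics/z.png

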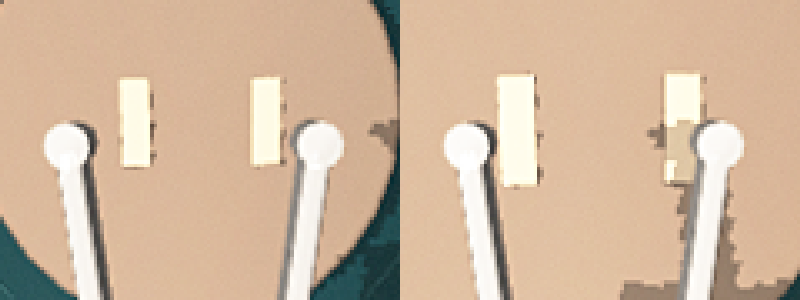

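The strip centres are (0.5594,-0.1898) and (0.5695,-0.2255), so the gap is about 37.2 mm at yaw 0.277. I'll set that gap, correct for the tips as seen in the same camera, and descend.

```bash
cat >> h.py <<'E'
MA,MB=np.array([.5695,-.2255]),np.array([.5594,-.1898])
def tips(arm,name):
    p=arm.current_ee_pos();im,c=shoot(arm,name);hsv=cv2.cvtColor(im,cv2.COLOR_BGR2HSV)
    mm=((hsv[...,1]<25)&(hsv[...,2]>190)).astype(np.uint8);out=[];px=[]
    for u in ((217,123),(290,123)):
        q=np.zeros_like(mm);cv2.circle(q,u,11,1,-1)
        o=cv2.morphologyEx(mm*q,cv2.MORPH_OPEN,cv2.getStructuringElement(cv2.MORPH_ELLIPSE,(11,11)))
        M=cv2.moments(o,True);uv=(M["m10"]/M["m00"],M["m01"]/M["m00"]);px.append(uv);out.append(plane(c,uv,p[2]+.019)[:2])
    print(name,"px",np.round(px,1).tolist(),"tips",np.round(out,4).tolist(),"gap",np.linalg.norm(out[0]-out[1]).round(4))
    return np.array(out),im   # [+y tip, -y tip]
E
python3 - <<'E'
from rig import arm
from h import *
R=rot(.277)
arm.grip(.0394)
p=np.array([*arm.current_ee_pos()[:2],.125]);arm.move_l(p,R,feed=.08);arm.sleep(.3)
for i,z in enumerate((.105,.092)):
    t,_=tips(arm,f"s{i}")
    err=(MA+MB)/2-t.mean(0);d=t[0]-t[1];print("err",err.round(4),"tipyaw",np.arctan2(-d[0],d[1]).round(4),arm.current_width())
    p=np.array([*(arm.current_ee_pos()[:2]+err),z]);arm.move_l(p,R,feed=.05);arm.sleep(.4)
t,im=tips(arm,"s2");print("resid b,a",(t-[MB,MA]).round(4).tolist(),arm.current_t(),arm.current_width(),arm.current_grasp_force(),arm.current_force(),arm.current_ee_pos())
sc=arm.snapshot("scene")[:,:,::-1];cv2.imwrite("pics/sc2.png",sc)
a=cv2.resize(im[80:170,196:316],(400,300),interpolation=cv2.INTER_CUBIC)
b=cv2.resize(sc[145:235,120:240],(400,300),interpolation=cv2.INTER_CUBIC)
cv2.imwrite("pics/fin.png",np.hstack([a,b]))
S=arm.get_calibration("scene")
for n,v in(("B",MB),("A",MA)): print(n,"mark",proj(S,np.array([*v,.086])).round(1),"tip at .089",proj(S,np.array([*v,.089])).round(1),"foottop",proj(S,np.array([*v,.111])).round(1))
E
```

```text
s0 px [[216.5, 123.5], [290.4, 123.3]] tips [[0.559, -0.1882], [0.5694, -0.2246]] gap 0.0379
err [ 0.0002 -0.0012] tipyaw 0.2785 0.039761233405989575
s1 px [[216.5, 123.5], [290.4, 123.3]] tips [[0.5593, -0.1895], [0.5697, -0.2259]] gap 0.0379
err [-0.0001  0.    ] tipyaw 0.2785 0.03961113575403936
s2 px [[216.5, 123.5], [290.4, 123.3]] tips [[0.5593, -0.1895], [0.5697, -0.2259]] gap 0.0379
resid b,a [[-0.0001, 0.0003], [0.0002, -0.0004]] 12.3917 0.03945786361701716 5.608643442392349 [-0.84380048  0.54834019  0.04654819] [ 0.4988015  -0.22784498  0.09209715]
B mark [178.3 186.1] tip at .089 [178.1 185.4] foottop [176.9 180.2]
A mark [165.5 185.4] tip at .089 [165.3 184.7] foottop [163.8 179.5]
```

View pics/fin.png

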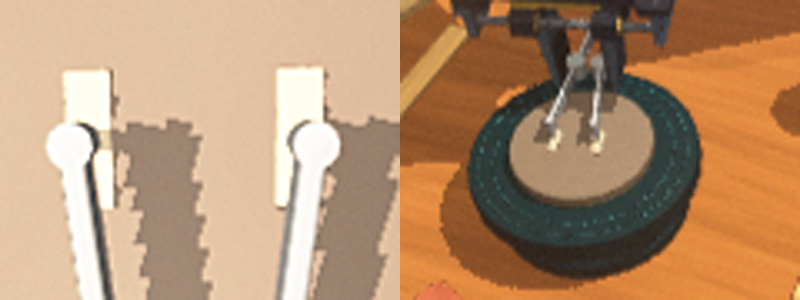

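The wrist view shows the tips central on the strips once the perspective of the 22 mm tall feet is included, and residuals are 0.4 mm or less. The scene view shows both feet at the strips. One more check of level and height before hand-in.

```bash
python3 - <<'E'
from rig import arm
from h import *
import pickle
im=cv2.imread("pics/s2.png");c=pickle.load(open("pics/s2.pkl","rb"));p=arm.current_ee_pos();R=arm.current_tool_rot()
g=cv2.resize(cv2.cvtColor(im[225:275,205:305],cv2.COLOR_BGR2GRAY),None,fx=4,fy=4,interpolation=cv2.INTER_CUBIC)
h=cv2.HoughCircles(g,cv2.HOUGH_GRADIENT_ALT,1,80,param1=150,param2=.6,minRadius=40,maxRadius=75)
if h is not None:
    for x in h[0]: print("roll px",205+x[0]/4,225+x[1]/4,x[2]/4)
w=arm.current_width();print(w,"roll pred",[proj(c,p+R@np.array([0,s*(w-.018)/2,-.021])).round(1).tolist() for s in(1,-1)])
S=arm.get_calibration("scene");sc=cv2.imread("pics/sc2.png")
k=10;x0,y0=145,160;z=cv2.resize(sc[y0:y0+30,x0:x0+50],None,fx=k,fy=k,interpolation=cv2.INTER_CUBIC)
z0=z.copy()
for v in(MA,MB):
    for hz,col in((.086,(0,0,255)),(.0892,(0,255,0)),(.1112,(255,0,0))):
        q=(proj(S,np.array([*v,hz]))-[x0,y0]+.5)*k;cv2.circle(z,tuple(int(i) for i in q),3,col,-1)
cv2.imwrite("pics/z2.png",np.vstack([z0[:290],z[:290]]))
r=cv2.resize(im[215:275,195:315],None,fx=2.5,fy=2.5);o=np.zeros((580,300,3),np.uint8);o[:150]=r
cv2.imwrite("pics/z2.png",np.hstack([np.vstack([z0[:290],z[:290]]),o]))
E
```

```text
roll px 235.25 247.5 14.992581
roll px 274.25 250.0 15.42703
roll px 235.25 247.5 13.050556
0.039061661412266725 roll pred [[274.5, 247.0], [237.5, 247.0]]
```

View pics/z2.png

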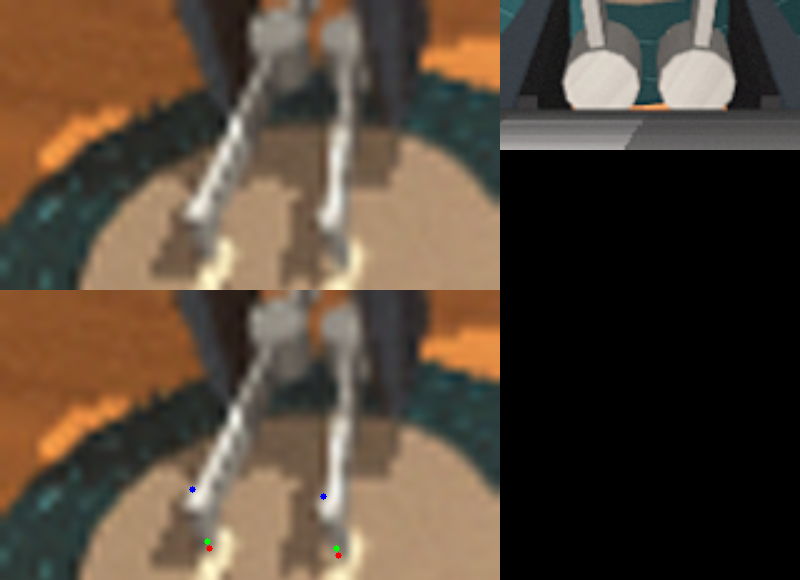

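The scene crop shows both feet ending just above their strips, with the arms level from roll to tip. The tip gap measures 37.9 mm against 37.1 mm for the strips on the same camera scale. I'll trim the squeeze slightly, recheck and hand in.

```bash
python3 - <<'E'
from rig import arm
from h import *
arm.grip(.0390);arm.sleep(.4)
t,_=tips(arm,"s3");r=t-[MB,MA];print("resid",r.round(4).tolist())
e=-r.mean(0)
if np.linalg.norm(e)>3e-4:
    arm.move_l(arm.current_ee_pos()+[*e,0],rot(.277),feed=.02)
arm.sleep(.7)
t,_=tips(arm,"s4");print((t-[MB,MA]).round(4).tolist(),arm.current_width(),arm.current_grasp_force(),arm.current_ee_pos(),np.abs(arm.current_dq()).max(),arm.current_t())
if np.abs(t-[MB,MA]).max()<.001: print(arm.sign_off())
E
```

```text
s3 px [[217.0, 123.5], [289.5, 123.4]] tips [[0.5593, -0.1897], [0.5695, -0.2255]] gap 0.0371
resid [[-0.0001, 0.0001], [0.0, 0.0]]
s4 px [[217.0, 123.5], [289.6, 123.3]] tips [[0.5593, -0.1897], [0.5696, -0.2255]] gap 0.0372
[[-0.0001, 0.0001], [0.0001, -0.0]] 0.03916523724823458 5.716451033949852 [ 0.49877127 -0.22783417  0.09201544] 0.09625911476338297 13.8583
the job is handed in; nothing more can be done
None
```

I handed the job in at about 14 s, with the callipers still held steady and level, tips about 5 mm above the lid, squeezed to a 37 mm gap with each tip measured within about 0.1 mm of its strip's centre.

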